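Fetch the paste tub from behind the tall containers

TASK

At the polishing bench the low tub of paste is hemmed in by three tall containers on the wooden caddy. Stand all three on the red mat, then set the tub in the middle of the round steel plate, and only then put each container back on the very spot where it stood. Keep all four upright throughout and leave the brush, the hammer and the wheel alone.

Things in the scene. Friction and masses are not known exactly. Their poses are not given: they have to be found in the camera images.
- tub: Low round white plastic tub with lid, 56 mm diameter at the lid (top 11 mm; 52 mm below it), 38 mm high, about 120 g. Starts towards the +x side of the caddy, hemmed in. Origin: centre of its underside, z up.
- canister: Plain round aluminium canister, straight-sided to the top, 50 mm diameter, 108 mm high, about 280 g. Starts in one of three spots round the tub on the caddy (beside it at +y or -y, or before it at -x, centres about 61 mm from the tub's), 7 to 12 mm of free gap to the tub. Origin: centre of its underside, z up.
- tin: Square steel tin, 44 x 44 mm and 114 mm high, straight-sided, about 300 g. Starts in another of the three spots. Origin: centre of its underside, z up, x and y square to its sides.
- bottle: Round white plastic bottle, 48 mm diameter to 72 mm height, then a shoulder up to 84 mm, then a straight grey round cap 28 mm in diameter from 84 mm up to its top at 120 mm; about 250 g. Starts in the remaining spot. Origin: centre of its underside, z up.
- caddy: Fixed wooden tray, 170 mm (x) x 200 mm (y), floor 8 mm thick (its top at z = 8 mm), lips 4 mm thick and 25 mm high over the bench on the +x, +y and -y sides, open at -x. Turned by at most 0.3 rad. Origin: centre of its underside, on the bench. The four containers stand on its floor at the start.
- mat: Fixed flat dark red leather mat with a pale seam, 170 mm (x) x 240 mm (y), 4 mm thick: the side area. Origin: centre of its underside, on the bench.
- plate: Fixed flat round steel plate, 120 mm diameter, 6 mm thick, with a thin dark circle on it about its centre (not the larger perforated grille at the far edge of the bench). Origin: centre of its underside, on the bench.
- brush: Bystander: a small brush with a wooden handle, 150 mm long, lying on the bench beyond the work to the left (+y). Leave it alone.
- hammer: Bystander: a small hammer with a wooden handle, 190 mm long, lying on the bench beyond the work to the right (-y). Leave it alone.
- wheel: Bystander: a buff-coloured polishing wheel, 50 mm diameter, 8 mm thick, with a short upright steel pin to 28 mm height, lying on the bench close before the robot. Origin: centre of its underside. Leave it alone.

How it is judged:
By the outcome, as a careful person would: the job done as asked, in the order asked, and still so for the second after the job is handed in, with the robot touching nothing.
It also fails if it takes over 144 s, if anything falls off the work surface, if the arm or the gripper's body presses on something with over 40 N, if the wrist force passes 120 N, or if a joint passes its speed limit or range.

ROBOT

A 6-joint arm with a two-finger parallel gripper is mounted at the origin on the work surface. World frame = base frame: x ahead of the robot, y to its left, z up, the work surface at z = 0. Lengths are in m, angles in rad, forces in N, time in s.
With the tool pointing down it reaches from about 0.35 to 0.775 m from the base axis. Payload 7.3 kg.
Tool frame: the origin (TCP) lies at the centre of the arm's flange, where the gripper is bolted on; the fingertips stand 178 mm ahead of it and the grasp point (between the pads) lies 159 mm ahead of it (tip_extent is the distance from the TCP to the fingertips, in m); z points along the fingers, y is the line along which they close (so a half turn about z gives the same grasp; the last joint's range is limited). The gripper opens to 92 mm and grips with 3 to 60 N. Pads are 19 mm wide; open, the fingers measure 130 mm over their backs; the gripper's body (75 mm by 190 mm) begins 47 mm behind the grasp point.
Start: joints at [1.148, 0.342, 1.524, -0, 1.275, -0.146], TCP at [0.143, 0.505, 0.405] pointing down, gripper open.
Joint ranges: [-2.53, 2.53], [-0.77, 2.02], [0.04, 2.7], [-1, 4.14], [0.28, 2.66], [-3.11, 3.11]. Speed limits (rad/s): [2.57, 2.57, 3.14, 3.14, 3.14, 3.14].

INTERFACE

Orientations are given as [roll, pitch, yaw] about the fixed x, y, z axes, in that order (R = Rz(yaw) Ry(pitch) Rx(roll)).
In Python, from cell import * gives the robot as it stands.
- The arm moves only by the tool arm_command, never from a script. Its arguments are lists of equal length, an entry for each row: "xyz": the shift along the world's x, y, z in mm, a list of three; "spin": the turn about the world's z in degrees. In form: {"xyz": [[tx, ty, tz], ...], "spin": [spin, ...]}. A call has 1 to 20 rows; each row shifts and turns the commanded pose from where the row before left it; what a row does not reach is not made up. A row lasts 1/10 s, in which the tool goes at most 50 mm and 8.59 degrees, less where a joint would pass 70% of its speed; a pose out of reach is approached as far as the arm can. A call with a gripper value outside its range is refused whole. "jaw" is the opening, from -1 (shut) to 1 (fully open), set as the call begins (left out, the last holds). The fingers move at their own pace and stop on an object; "squeeze" is the grip in N (left out, the last holds). Time passes only in rows, so rows that do not move let the fingers close. It gives the time, the measured TCP pose, the force, the opening and the grip force at its end, in the units of the state.
- observe(): the state, without advancing time (a new reading comes with each control period).
- read_camera(name): name is "scene" or "top" or "wrist"; returns a dict with "img" (420x560x3 uint8, red, green, blue), "depth" (420x560 float32, m along the optical axis (not along the pixel's ray), 0 where there is no reading), "fx", "fy", "cx", "cy" (pixels), "world_from_camera" (4x4, takes a point from camera to world coordinates). Camera axes: x right, y up, looking along -z (the intrinsics and any distortion apply to the point x, -y, -z); pixel columns grow to the right and rows downward; lengths in m; the calibration is good to about 2 mm. A picture is of the moment at which its call begins.
- hand_in(): hands the job in; it is judged then, once.
The state is a dict: "time": time; "qpos": joint angles; "qvel": joint speeds; "joint_efforts": joint torques, N m; "tool_pos": TCP position; "tool_rot": TCP orientation; "contact_force": force on the tool from outside, world axes, zero at the start; "torque": the same for the moment, N m; "opening": finger opening in m; "grip_force": force on a finger pad.
Only numpy, scipy, OpenCV 4.12 (cv2) and the standard library are available. Lean on these libraries where they do the work, as an engineer would, in place of code of your own. Each camera call takes 0.05 s, during which the arm holds its last target. There are 200 camera calls.

## Working session

There is one attempt and no reset: what is moved stays moved. The work goes in short steps, Python scripts to look and compute and a tool call to move; the robot and the scene stay as the last step left them, time stands still between calls to the robot, and variables do not carry over. Pictures are saved under pics/ and viewed, at most 14 in all, crops included, and the job is handed in when it is done.

Besides the shell and the picture viewer there is one more tool, called after "Request:" as a command line: name --pt "numbers of a row" for each row, then --argument value for the rest. arm_command: Moves the arm, as the interface text tells. Its arguments: {"type":"object","properties":{"xyz":{"type":"array","items":{"type":"array","items":{"type":"number"}}},"spin":{"type":"array","items":{"type":"number"}},"jaw":{"type":"number"},"squeeze":{"type":"number"}},"required":["xyz","spin"]}

```bash
ls; mkdir -p pics; python3 - <<'E'
from cell import *
import cv2,numpy as np,pickle
d={}
for n in("top","scene"):
    c=read_camera(n);d[n]=c;cv2.imwrite(f"pics/{n}0.png",c["img"][:,:,::-1])
    print(n,c["fx"],c["fy"],c["cx"],c["cy"],np.round(c["world_from_camera"],3).tolist(),c.keys())
pickle.dump(d,open("d0.pkl","wb"))
print(observe())
E
```

```text
pics
top 452.1057697969297 452.1057697969297 276.81822046765205 212.25935432206245 [[0.005, 0.992, -0.123, 0.429], [-1.0, 0.003, -0.021, -0.029], [-0.02, 0.123, 0.992, 1.069], [0.0, 0.0, 0.0, 1.0]] dict_keys(['img', 'depth', 'fx', 'fy', 'cx', 'cy', 'world_from_camera'])
scene 394.3647046910153 394.3647046910153 274.7828820413057 205.5531208497776 [[-0.771, -0.415, 0.484, 1.033], [0.637, -0.479, 0.604, 0.593], [-0.019, 0.773, 0.634, 0.668], [0.0, 0.0, 0.0, 1.0]] dict_keys(['img', 'depth', 'fx', 'fy', 'cx', 'cy', 'world_from_camera'])
{'time': 0.1, 'qpos': array([ 1.14796475e+00,  3.42672819e-01,  1.52489860e+00, -1.74309350e-05,
        1.27541023e+00, -1.45985661e-01]), 'qvel': array([-0.00017204, -0.00203019, -0.00339681,  0.00022938, -0.00018306,
        0.00051215]), 'joint_efforts': array([ 8.45074501e-04, -4.32004845e+01, -2.44696194e+01,  7.18699931e-02,
        5.25336410e-02, -4.35420327e-05]), 'tool_pos': array([0.14342192, 0.50491383, 0.40411202]), 'tool_rot': array([-3.14021601e+00, -1.85562067e-04,  2.86475170e+00]), 'contact_force': array([ 0.83889286, -0.61820812, -0.24799063]), 'torque': array([-0.02906977, -0.00387704, -0.02383357]), 'grip_force': 0.0, 'opening': 0.0919363132989341}
```

View pics/top0.png

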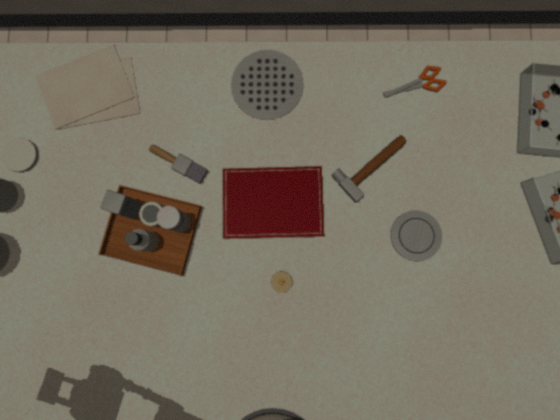

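View pics/scene0.png

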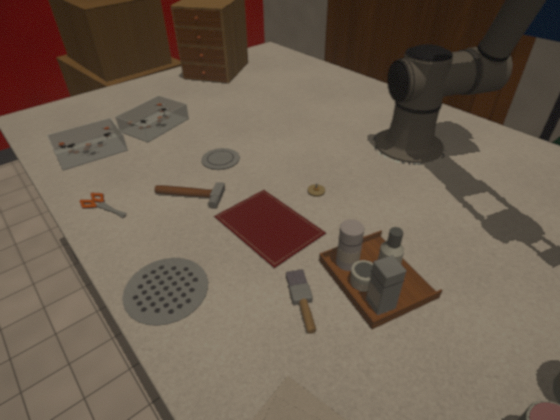

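The tin is at top-view pixel (115,203), the tub at (150,213), the canister at (170,217) and the bottle at (138,240). The mat is centred near (273,202) and the plate at (416,236). Next I'll measure heights from depth and by ray casting.

```bash
cat > h.py <<'E'
import numpy as np,cv2
def pts(c):
    v,u=np.mgrid[0:420,0:560];d=c["depth"]
    p=np.stack([(u-c["cx"])/c["fx"]*d,-(v-c["cy"])/c["fy"]*d,-d],-1)
    T=c["world_from_camera"];return p@T[:3,:3].T+T[:3,3]
def ray(c,uv,z):
    uv=np.asarray(uv,float).reshape(-1,2);T=c["world_from_camera"]
    r=np.stack([(uv[:,0]-c["cx"])/c["fx"],-(uv[:,1]-c["cy"])/c["fy"],-np.ones(len(uv))],-1)@T[:3,:3].T
    return T[:3,3]+r*((z-T[2,3])/r[:,2])[:,None]
def proj(c,p):
    T=c["world_from_camera"];q=(np.asarray(p,float).reshape(-1,3)-T[:3,3])@T[:3,:3]
    return np.stack([c["cx"]-c["fx"]*q[:,0]/q[:,2],c["cy"]+c["fy"]*q[:,1]/q[:,2]],-1)
E
python3 - <<'E'
import pickle,numpy as np,cv2
from h import *
d=pickle.load(open("d0.pkl","rb"))
for n in d:
    c=d[n];P=pts(c);z=P[...,2]
    box=(P[...,0]>.2)&(P[...,0]<.7)&(P[...,1]>.1)&(P[...,1]<.5)&(c["depth"]>0)
    b=(P[...,2]<.01)&(P[...,2]>-.02);print(n,"bench z",np.median(z[b]))
    for nm,h in(("can",.116),("tin",.122),("bot",.128),("tub",.046)):
        m=(box&(abs(z-h)<(.003 if nm!="tub" else .005))).astype(np.uint8)
        k,l,s,ce=cv2.connectedComponentsWithStats(m)
        for i in range(1,k):
            if s[i,4]>15:
                w=P[l==i];r=cv2.minAreaRect((w[:,:2]*1000).astype(np.float32))
                print(n,nm,s[i].tolist(),np.round((w[:,:2].min(0)+w[:,:2].max(0))*500,1),np.round(w.mean(0)*1000,1),np.round(r[0],1),np.round(r[1],1),round(r[2],1))
c=d["top"]
hsv=cv2.cvtColor(c["img"],cv2.COLOR_RGB2HSV)
m=((hsv[...,1]>170)&((hsv[...,0]>170)|(hsv[...,0]<4))).astype(np.uint8);m[:, :215]=0;m[:,335:]=0;m[:140]=0
f=cv2.findContours(m,0,2)[0];f=max(f,key=cv2.contourArea);r=cv2.minAreaRect((ray(c,f.reshape(-1,2),.004)[:,:2]*1000).astype(np.float32));print("mat",r)
img=c["img"]
cv2.imwrite("pics/c1.png",cv2.resize(np.hstack([img[180:280,90:210],img[180:280,360:480]])[:,:,::-1],None,fx=3.3,fy=3.3,interpolation=2))
E
```

```text
top bench z 0.0005115543329103911
top can [156, 206, 24, 23, 388] [536.7 223.5] [536.9 223.5 116. ] [536.5 223.3] [48.5 48. ] 57.6
top tin [100, 190, 25, 25, 376] [568.3 342.7] [568.3 342.2 121.9] [568.7 342.4] [44.3 43.1] 71.8
top bot [124, 232, 14, 13, 128] [490.7 297.4] [490.7 296.5 127.9] [491.1 296.8] [25.7 26.2] 48.8
top tub [132, 202, 5, 11, 19] [567.5 320.7] [567.  320.6  46.3] [567.4 320.3] [ 2.7 24.6] 74.0
top tub [139, 202, 23, 24, 386] [552.8 284. ] [552.9 284.8  46.2] [553.3 285.4] [45.8 53.9] 79.2
top tub [180, 215, 8, 16, 19] [531.9 205. ] [530.9 202.4  46.8] [530.8 203.3] [ 8. 36.] 73.8
top tub [146, 233, 9, 18, 24] [488.2 280.4] [486.4 277.5  47.1] [487.  278.8] [11.3 39.4] 77.9
scene bench z 0.0015867159682668719
scene can [340, 219, 24, 19, 328] [537.7 224.9] [539.1 225.9 117. ] [537.7 224.9] [49.4 47.6] 0.8
scene can [388, 235, 14, 7, 32] [496.6 299.9] [500.4 302.1 116.1] [498.7 302.2] [10.4 25.9] 32.0
scene can [373, 264, 32, 17, 74] [577.1 343.9] [584.2 350.2 116.1] [583.4 350.3] [27.8 56.3] 27.6
scene tin [388, 233, 15, 7, 36] [494.7 298.9] [500.2 301.4 122. ] [497.4 302. ] [13.5 27.5] 36.8
scene tin [373, 255, 33, 24, 443] [569.9 343.3] [571.2 344.5 123. ] [569.5 343.3] [44.5 44.3] 71.5
scene bot [389, 227, 14, 11, 117] [490.4 296.9] [492.3 298.5 129. ] [491.  296.9] [29.7 25.6] 40.7
scene tub [337, 251, 23, 11, 71] [544.5 229.7] [552.7 235.5  46. ] [549.4 234.6] [19.3 47.8] 40.7
scene tub [351, 260, 22, 23, 378] [553.3 280. ] [558.  279.5  47.5] [556.8 276.4] [55.3 40.5] 31.6
scene tub [368, 287, 31, 19, 103] [575.6 343.7] [583.1 350.9  46. ] [581.9 350.6] [29.2 58.5] 29.5
mat ((590.3487548828125, -0.6478347778320312), (155.524169921875, 225.3650360107422), 1.0811785459518433)
```

View pics/c1.png

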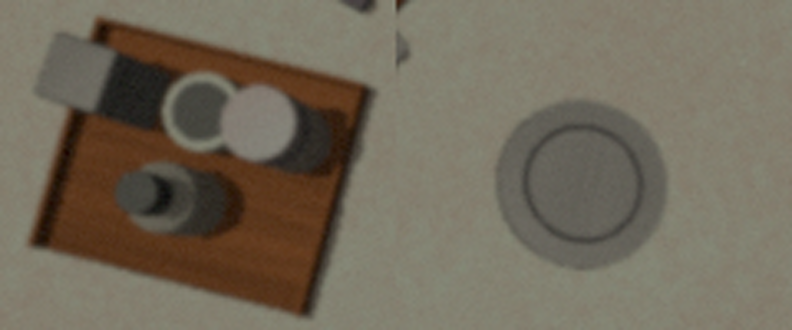

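The crop confirms the layout, and the steel plate with its dark circle is at top-view (416,236). Heights and sizes match the spec. Estimated centres are can (537,224), tin (569,343) at yaw -18.3°, and bottle (491,297). I'll fit the plate and tub, and start moving.

```bash
python3 - <<'E'
import pickle,numpy as np,cv2
from h import *
d=pickle.load(open("d0.pkl","rb"));c=d["top"];P=pts(c)
g=cv2.GaussianBlur(c["img"],(3,3),0).astype(int);sub=g[195:277,375:457]
bg=np.median(g[195:277,375:457].reshape(-1,3)[:82*6],0);m=(abs(sub-bg).sum(-1)>45).astype(np.uint8)
m=cv2.morphologyEx(m,cv2.MORPH_OPEN,np.ones((3,3)))
f=max(cv2.findContours(m,0,1)[0],key=cv2.contourArea).reshape(-1,2)+[375,195]
w=(ray(c,f,.006)[:,:2]*1000).astype(np.float32);print("plate",cv2.fitEllipse(w))
h=(abs(P[...,2]-.006)<.003)&(abs(P[...,0]-.52)<.08)&(abs(P[...,1]+.31)<.08);w=P[h][:,:2]*1000
print(np.median(P[h][:,2]),h.sum(),w.mean(0),(w.min(0)+w.max(0))/2,np.ptp(w,axis=0))
s=d["scene"];P=pts(s);h=(abs(P[...,2]-.0065)<.002)&(abs(P[...,0]-.52)<.08)&(abs(P[...,1]+.31)<.08);w=P[h][:,:2]*1000
print(h.sum(),w.mean(0),np.ptp(w,axis=0))
E
```

```text
plate ((508.063232421875, -332.22784423828125), (117.66666412353516, 119.10523223876953), 15.028304100036621)
0.006281223248193579 1956 [ 509.69167764 -327.28200961] [ 519.70204902 -310.57016923] [158.34560062 158.80415026]
485 [ 509.92387007 -328.87965822] [133.03910715 158.31375561]
```

Request:
arm_command --pt "28.1 -20.1 -5.3" --pt "28.1 -20.1 -5.3" --pt "28.1 -20.1 -5.3" --pt "28.1 -20.1 -5.3" --pt "28.1 -20.1 -5.3" --pt "28.1 -20.1 -5.3" --pt "28.1 -20.1 -5.3" --pt "28.1 -20.1 -5.3" --pt "28.1 -20.1 -5.3" --pt "28.1 -20.1 -5.3" --pt "28.1 -20.1 -5.3" --pt "28.1 -20.1 -5.3" --pt "28.1 -20.1 -5.3" --pt "28.1 -20.1 -5.3" --pt "0 0 0" --pt "0 0 0" --spin '[-6.6,-6.6,-6.6,-6.6,-6.6,-6.6,-6.6,-6.6,-6.6,-6.6,-6.6,-6.6,-6.6,-6.6,0,0]' --jaw 1

```text
time: 1.7
tool_pos: [0.5369, 0.2231, 0.3297]
tool_rot: [-3.14, 0.001, 1.252]
contact_force: [-0.9, 1.3, 0.2]
opening: 0.0921
grip_force: 0.0
```

Request:
arm_command --pt "0 0.5 -15" --pt "0 0.5 -15" --pt "0 0 -15" --pt "0 0 -15" --pt "0 0 -10" --pt "0 0 -5" --pt "0 0 0" --spin '[0,0,0,0,0,0,0]'

```text
time: 2.4
tool_pos: [0.5364, 0.225, 0.2552]
tool_rot: [-3.141, 0.0, 1.253]
contact_force: [-0.5, 0.2, -0.1]
opening: 0.0918
grip_force: 0.0
```

Request:
arm_command --pt "0 0 0" --pt "0 0 0" --pt "0 0 0" --pt "0 0 0" --pt "0 0 0" --pt "0 0 0" --pt "0 0 0" --pt "0 0 0" --spin '[0,0,0,0,0,0,0,0]' --jaw -1 --squeeze 30

```text
time: 3.2
tool_pos: [0.5369, 0.2246, 0.2556]
tool_rot: [3.141, -0.0, 1.252]
contact_force: [1.2, -0.1, 1.0]
opening: 0.0494
grip_force: 30.0
```

Request:
arm_command --pt "0 0 5" --pt "0 0 12" --pt "0 0 16" --pt "0 0 12" --pt "0 0 5" --pt "2 -11 0" --pt "3 -19 0" --pt "4.3 -24 0" --pt "4.3 -24 0" --pt "4.3 -24 0" --pt "4.3 -24 0" --pt "4.3 -24 0" --pt "4.3 -24 0" --pt "4.3 -24 0" --pt "4.3 -24 0" --pt "4.3 -24 0" --pt "4.3 -24 0" --pt "3 -19 0" --pt "2 -10.5 0" --pt "0 0 0" --spin '[0,0,0,0,0,0,0,0,0,0,0,0,0,0,0,0,0,0,0,0]'

```text
time: 5.2
tool_pos: [0.5897, -0.0765, 0.3049]
tool_rot: [-3.141, 0.0, 1.25]
contact_force: [-0.3, 0.3, -3.0]
opening: 0.0496
grip_force: 30.0
```

Request:
arm_command --pt "0 0 -10" --pt "0 0 -15" --pt "0 0 -12" --pt "0 0 -8" --pt "0 0 -4" --pt "0 0 -2" --pt "0 0 -1.5" --pt "0 0 -1" --pt "0 0 0" --spin '[0,0,0,0,0,0,0,0,0]'

```text
time: 6.1
tool_pos: [0.5899, -0.0749, 0.2523]
tool_rot: [3.141, -0.0, 1.252]
contact_force: [-0.4, -0.4, -2.6]
opening: 0.0495
grip_force: 30.0
```

Request:
arm_command --pt "0 0 -0.5" --pt "0 0 -0.4" --pt "0 0 0" --pt "0 0 0" --spin '[0,0,0,0]'

```text
time: 6.5
tool_pos: [0.5899, -0.0749, 0.2516]
tool_rot: [3.141, 0.0, 1.252]
contact_force: [-0.5, -0.2, 2.8]
opening: 0.0494
grip_force: 30.0
```

Request:
arm_command --pt "0 0 0" --pt "0 0 0" --pt "0 0 0" --pt "0 0 0" --pt "0 0 0" --pt "0 0 0" --pt "0 0 10" --pt "0 0 30" --pt "0 0 25" --pt "0 0 15" --pt "0 0 0" --spin '[0,0,0,0,0,0,0,0,0,0,0]' --jaw 1

```text
time: 7.6
tool_pos: [0.5903, -0.0749, 0.3344]
tool_rot: [3.136, -0.0, 1.252]
contact_force: [0.9, -0.6, -0.2]
opening: 0.0916
grip_force: 0.0
```

Request:
arm_command --pt "-4 16 0" --pt "-11 40 0" --pt "-11 40 0" --pt "-11 40 0" --pt "-11 40 0" --pt "-11 40 0" --pt "-11 40 0" --pt "-11 40 0" --pt "-11 40 0" --pt "-5 26 0" --pt "-2 10 0" --pt "0 0 0" --pt "0 0 0" --spin '[0,0,0,0,0,0,0,0,0,0,0,0,0]'

```text
time: 8.9
tool_pos: [0.4907, 0.2966, 0.3305]
tool_rot: [-3.141, 0.001, 1.252]
contact_force: [-0.0, -0.3, 0.5]
opening: 0.0918
grip_force: 0.0
```

Request:
arm_command --pt "0.3 0.4 -10" --pt "0 0 -15" --pt "0 0 -15" --pt "0 0 -12" --pt "0 0 -5" --pt "0 0 -2" --pt "0 0 0" --spin '[0,0,0,0,0,0,0]'

```text
time: 9.6
tool_pos: [0.4914, 0.2973, 0.2722]
tool_rot: [3.141, -0.0, 1.252]
contact_force: [-0.1, 0.0, 0.5]
opening: 0.0918
grip_force: 0.0
```

Request:
arm_command --pt "0 0 0" --pt "0 0 0" --pt "0 0 0" --pt "0 0 0" --pt "0 0 0" --pt "0 0 0" --pt "0 0 0" --pt "0 0 0" --pt "0 0 0" --pt "0 0 0" --spin '[0,0,0,0,0,0,0,0,0,0]' --jaw -1 --squeeze 30

```text
time: 10.6
tool_pos: [0.4912, 0.2975, 0.2721]
tool_rot: [3.141, 0.0, 1.252]
contact_force: [0.0, 0.3, -0.7]
opening: 0.0274
grip_force: 30.0
```

Request:
arm_command --pt "0 0 5" --pt "0 0 12" --pt "0 0 16" --pt "0 0 16" --pt "0 0 8" --pt "0 0 3" --pt "3 -9 0" --pt "6 -18 0" --pt "9 -27 0" --pt "9 -27 0" --pt "9 -27 0" --pt "9 -27 0" --pt "9 -27 0" --pt "9 -27 0" --pt "9 -27 0" --pt "9 -27 0" --pt "9 -27 0" --pt "6 -18 0" --pt "3 -9.3 0" --pt "0 0 0" --spin '[0,0,0,0,0,0,0,0,0,0,0,0,0,0,0,0,0,0,0,0]'

```text
time: 12.6
tool_pos: [0.5902, -0.0008, 0.3316]
tool_rot: [-3.141, 0.0, 1.25]
contact_force: [-0.2, 0.3, -2.1]
opening: 0.0276
grip_force: 30.0
```

Request:
arm_command --pt "0 0 -10" --pt "0 0 -15" --pt "0 0 -16" --pt "0 0 -12" --pt "0 0 -6" --pt "0 0 -2.5" --pt "0 0 -1.5" --pt "0 0 -0.8" --pt "0 0 0" --spin '[0,0,0,0,0,0,0,0,0]'

```text
time: 13.5
tool_pos: [0.5903, 0.0002, 0.2688]
tool_rot: [3.141, -0.0, 1.252]
contact_force: [-0.4, -0.3, -1.8]
opening: 0.0277
grip_force: 30.0
```

Request:
arm_command --pt "0 0 -0.4" --pt "0 0 -0.4" --pt "0 0 0" --pt "0 0 0" --spin '[0,0,0,0]'

```text
time: 13.9
tool_pos: [0.5903, 0.0002, 0.2681]
tool_rot: [3.14, -0.0, 1.252]
contact_force: [-0.8, -0.1, 3.0]
opening: 0.0276
grip_force: 30.0
```

Request:
arm_command --pt "0 0 0" --pt "0 0 0" --pt "0 0 0" --pt "0 0 0" --pt "0 0 0" --pt "0 0 0" --pt "0 0 0" --pt "0 0 10" --pt "0 0 25" --pt "0 0 20" --pt "0 0 9" --pt "0 0 0" --spin '[0,0,0,0,0,0,0,0,0,0,0,0]' --jaw 1

```text
time: 15.1
tool_pos: [0.5904, 0.0002, 0.3333]
tool_rot: [3.138, -0.001, 1.252]
contact_force: [0.4, 0.6, -0.2]
opening: 0.0917
grip_force: 0.0
```

Request:
arm_command --pt "-1 15 0" --pt "-2 30 0" --pt "-2 40 0" --pt "-3 40 0" --pt "-3 40 0" --pt "-2 40 0" --pt "-2 40 0" --pt "-2 40 0" --pt "-2 30 0" --pt "-2 20 0" --pt "0 8 0" --pt "0 0 0" --pt "0 0 0" --spin '[0,0,0,0,0,0,0,0,0,0,0,0,0]'

```text
time: 16.4
tool_pos: [0.5694, 0.3422, 0.3312]
tool_rot: [-3.141, 0.001, 1.251]
contact_force: [0.5, -0.0, 0.4]
opening: 0.0921
grip_force: 0.0
```

Request:
arm_command --pt "0 0 -10" --pt "0 0 -20" --pt "0 0 -20" --pt "0 0 -14" --pt "0 0 -6" --pt "0 0 -2" --pt "0 0 0" --spin '[0,0,0,0,0,0,0]'

```text
time: 17.1
tool_pos: [0.5694, 0.3431, 0.2599]
tool_rot: [3.141, -0.0, 1.252]
contact_force: [-0.3, -0.4, 0.7]
opening: 0.0917
grip_force: 0.0
```

Request:
arm_command --pt "0 0 0" --pt "0 0 0" --pt "0 0 0" --pt "0 0 0" --pt "0 0 0" --pt "0 0 0" --pt "0 0 0" --pt "0 0 0" --spin '[0,0,0,0,0,0,0,0]' --jaw -1 --squeeze 30

```text
time: 17.9
tool_pos: [0.5691, 0.3432, 0.2595]
tool_rot: [3.142, -0.0, 1.252]
contact_force: [-0.3, -0.0, -0.5]
opening: 0.0436
grip_force: 30.0
```

Request:
arm_command --pt "0 0 5" --pt "0 0 12" --pt "0 0 16" --pt "0 0 16" --pt "0 0 8" --pt "0 0 3" --pt "1 -10 0" --pt "1.5 -18 0" --pt "2 -26 0" --pt "2 -26 0" --pt "2 -26 0" --pt "2 -26 0" --pt "2 -26 0" --pt "2 -26 0" --pt "2 -26 0" --pt "2 -26 0" --pt "1.5 -18 0" --pt "1 -11 0" --pt "0 0 0" --pt "0 0 0" --spin '[0,0,0,0,0,0,0,0,0,0,0,0,0,0,0,0,0,0,0,0]'

```text
time: 19.9
tool_pos: [0.5899, 0.0781, 0.3193]
tool_rot: [-3.141, -0.0, 1.251]
contact_force: [-0.8, 0.1, -3.9]
opening: 0.0436
grip_force: 30.0
```

Request:
arm_command --pt "0 0 -10" --pt "0 0 -15" --pt "0 0 -16" --pt "0 0 -12" --pt "0 0 -6" --pt "0 0 -2.5" --pt "0 0 -1.5" --pt "0 0 -0.6" --pt "0 0 -0.4" --pt "0 0 0" --pt "0 0 0" --spin '[0,0,0,0,0,0,0,0,0,0,0]'

```text
time: 21.0
tool_pos: [0.5902, 0.0782, 0.2559]
tool_rot: [3.141, -0.0, 1.252]
contact_force: [-0.4, 1.3, -3.3]
opening: 0.0439
grip_force: 30.0
```

Request:
arm_command --pt "0 0 -0.4" --pt "0 0 -0.4" --pt "0 0 0" --pt "0 0 0" --spin '[0,0,0,0]'

```text
time: 21.4
tool_pos: [0.5902, 0.0782, 0.2555]
tool_rot: [3.141, -0.0, 1.252]
contact_force: [-2.1, -0.0, 5.5]
opening: 0.044
grip_force: 30.0
```

Request:
arm_command --pt "0 0 0" --pt "0 0 0" --pt "0 0 0" --pt "0 0 0" --pt "0 0 0" --pt "0 0 0" --pt "0 0 10" --pt "0 0 25" --pt "0 0 25" --pt "0 0 15" --pt "0 0 0" --pt "0 0 0" --spin '[0,0,0,0,0,0,0,0,0,0,0,0]' --jaw 1

```text
time: 22.6
tool_pos: [0.59, 0.0782, 0.3299]
tool_rot: [3.141, -0.0, 1.252]
contact_force: [-0.5, -0.7, -0.3]
opening: 0.0918
grip_force: 0.0
```

```bash
python3 - <<'E'
from cell import *
from h import *
for n in("top","scene"):
    c=read_camera(n);cv2.imwrite(f"pics/{n}1.png",c["img"][:,:,::-1]);P=pts(c);z=P[...,2]
    m=(abs(z-.046)<.005)&(abs(P[...,0]-.553)<.05)&(abs(P[...,1]-.283)<.05);w=P[m]*1000
    print(n,m.sum(),w.mean(0),(w.min(0)+w.max(0))/2,np.ptp(w,axis=0))
E
```

```text
top 132 [561.93294282 295.19747219  46.09099421] [557.37881395 292.08001118  45.93088363] [44.19852498 32.81293947  9.05554767]
scene 478 [555.3384856  283.80554474  47.34840628] [553.80845456 282.41924513  45.89209022] [55.29203081 55.02987326  9.76805819]
```

View pics/scene1.png

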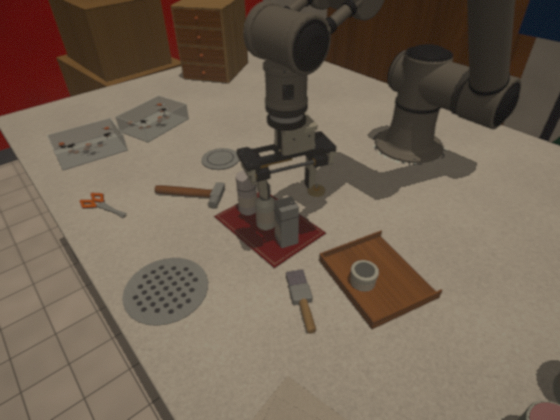

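All three stand upright on the mat, with the tub alone on the caddy at scene (364,276). I'll turn 90° and take the tub.

Request:
arm_command --pt "-1.5 8 0" --pt "-3 16 0" --pt "-3.5 19 0" --pt "-3.5 19 0" --pt "-3.5 19 0" --pt "-3.5 19 0" --pt "-3.5 19 0" --pt "-3.5 19 0" --pt "-3.5 19 0" --pt "-3.5 19 0" --pt "-3 16.3 0" --pt "-2 12 0" --pt "0 0 0" --pt "0 0 0" --spin '[7.5,7.5,7.5,7.5,7.5,7.5,7.5,7.5,7.5,7.5,7.5,7.5,0,0]'

```text
time: 24.1
tool_pos: [0.5526, 0.2824, 0.3288]
tool_rot: [-3.14, -0.001, 2.82]
contact_force: [0.3, -1.3, 0.0]
opening: 0.0917
grip_force: 0.0
```

Request:
arm_command --pt "0 0 -10" --pt "0 0 -25" --pt "0 0 -30" --pt "0 0 -30" --pt "0 0 -20" --pt "0 0 -10" --pt "0 0 -5" --pt "0 0 0" --pt "0 0 0" --spin '[0,0,0,0,0,0,0,0,0]'

```text
time: 25.0
tool_pos: [0.5531, 0.2825, 0.2007]
tool_rot: [3.14, 0.001, 2.822]
contact_force: [0.2, 0.0, 0.4]
opening: 0.0916
grip_force: 0.0
```

Request:
arm_command --pt "0 0 -1" --pt "0 0 0" --pt "0 0 0" --pt "0 0 0" --pt "0 0 0" --pt "0 0 0" --pt "0 0 0" --pt "0 0 0" --spin '[0,0,0,0,0,0,0,0]' --jaw -1 --squeeze 20

```text
time: 25.8
tool_pos: [0.5527, 0.2826, 0.1989]
tool_rot: [3.141, 0.0, 2.823]
contact_force: [-0.1, -0.1, 1.0]
opening: 0.0555
grip_force: 20.0
```

Request:
arm_command --pt "0 0 5" --pt "0 0 15" --pt "0 0 25" --pt "0 0 30" --pt "0 0 30" --pt "0 0 25" --pt "0 0 10" --pt "0 0 0" --pt "0 0 0" --spin '[0,0,0,0,0,0,0,0,0]'

```text
time: 26.7
tool_pos: [0.5523, 0.2824, 0.3379]
tool_rot: [-3.141, -0.001, 2.823]
contact_force: [-0.7, -0.2, -1.6]
opening: 0.0557
grip_force: 20.0
```

Request:
arm_command --pt "-1 -10 0" --pt "-2 -20 0" --pt "-2 -30 0" --pt "-2.4 -35 0" --pt "-2.4 -35 0" --pt "-2.4 -35 0" --pt "-2.4 -35 0" --pt "-2.4 -35 0" --pt "-2.4 -35 0" --pt "-2.4 -35 0" --pt "-2.4 -35 0" --pt "-2.4 -35 0" --pt "-2.4 -35 0" --pt "-2.4 -35 0" --pt "-2.4 -35 0" --pt "-2.4 -35 0" --pt "-2.4 -35 0" --pt "-2.4 -34.5 0" --pt "-2 -20 0" --pt "-1 -10 0" --spin '[0,0,0,0,0,0,0,0,0,0,0,0,0,0,0,0,0,0,0,0]'

```text
time: 28.7
tool_pos: [0.5078, -0.3337, 0.3376]
tool_rot: [3.141, -0.002, 2.821]
contact_force: [-0.0, 0.5, -1.0]
opening: 0.0551
grip_force: 20.0
```

Request:
arm_command --pt "0 0 0" --pt "0 0 -10" --pt "0 0 -20" --pt "0 0 -25" --pt "0 0 -25" --pt "0 0 -25" --pt "0 0 -20" --pt "0 0 -8" --pt "0 0 -3" --pt "0 0 -2" --pt "0 0 0" --pt "0 0 0" --spin '[0,0,0,0,0,0,0,0,0,0,0,0]'

```text
time: 29.9
tool_pos: [0.5089, -0.3321, 0.2017]
tool_rot: [-3.141, 0.002, 2.823]
contact_force: [-0.6, 0.2, -1.1]
opening: 0.0556
grip_force: 20.0
```

Request:
arm_command --pt "0 0 -2" --pt "0 0 -1" --pt "0 0 -0.5" --pt "0 0 0" --pt "0 0 0" --spin '[0,0,0,0,0]'

```text
time: 30.4
tool_pos: [0.5086, -0.332, 0.1972]
tool_rot: [3.141, -0.0, 2.823]
contact_force: [0.8, -0.4, -1.5]
opening: 0.0551
grip_force: 20.0
```

```bash
python3 - <<'E'
from cell import *
from h import *
c=read_camera("scene");print(proj(c,[.508,-.332,.006]));cv2.imwrite("pics/s2.png",cv2.resize(c["img"][110:210,160:290,::-1],None,fx=5,fy=5,interpolation=2))
E
```

```text
[[219.80640018 157.98986525]]
```

View pics/s2.png

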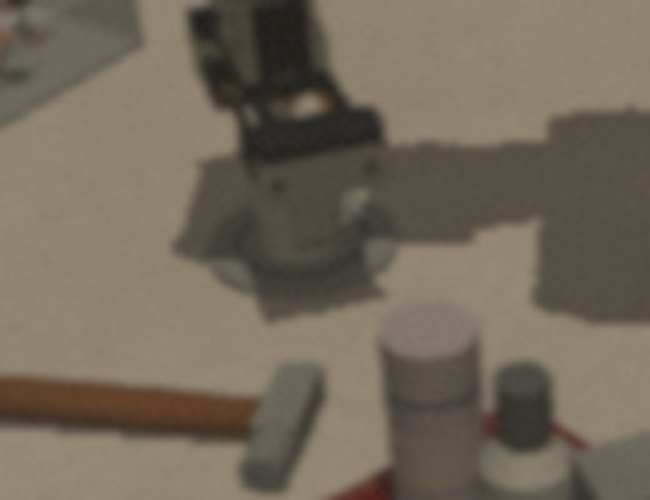

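The gripper stands over the plate, hiding the tub at crop (300,230). The force still equals the tub's weight, so I'll lower a little more.

Request:
arm_command --pt "0 0 -0.4" --pt "0 0 -0.4" --pt "0 0 0" --pt "0 0 0" --spin '[0,0,0,0]'

```text
time: 30.85
tool_pos: [0.5087, -0.332, 0.1968]
tool_rot: [-3.142, 0.0, 2.823]
contact_force: [-2.1, 0.7, 3.9]
opening: 0.0557
grip_force: 20.0
```

Request:
arm_command --pt "0 0 0" --pt "0 0 0" --pt "0 0 0" --pt "0 0 0" --pt "0 0 0" --pt "0 0 0" --pt "0 0 10" --pt "0 0 20" --pt "0 0 30" --pt "0 0 30" --pt "0 0 30" --pt "0 0 16" --pt "0 0 0" --spin '[0,0,0,0,0,0,0,0,0,0,0,0,0]' --jaw 1

```text
time: 32.15
tool_pos: [0.509, -0.3322, 0.3361]
tool_rot: [-3.139, 0.006, 2.823]
contact_force: [-0.5, -0.1, -0.4]
opening: 0.0917
grip_force: 0.0
```

Request:
arm_command --pt "2 10 0" --pt "4 20 0" --pt "6 30 0" --pt "6 30 0" --pt "6 30 0" --pt "6 30 0" --pt "6 30 0" --pt "6 30 0" --pt "6 30 0" --pt "6 30 0" --pt "6 30 0" --pt "6 30 0" --pt "6 30 0" --pt "5 28 0" --pt "2.5 14 0" --pt "2 8 0" --pt "0 0 0" --pt "0 0 0" --spin '[0,0,-7.5,-7.5,-7.5,-7.5,-7.5,-7.5,-7.5,-7.5,-7.5,-7.5,-7.5,-7.5,0,0,0,0]'

```text
time: 33.95
tool_pos: [0.5901, 0.0772, 0.3321]
tool_rot: [-3.141, 0.001, 1.253]
contact_force: [-0.3, -0.5, 0.3]
opening: 0.0919
grip_force: 0.0
```

```bash
python3 - <<'E'
from cell import *
from h import *
for n in("top","scene"):
    c=read_camera(n);P=pts(c);z=P[...,2]
    m=(abs(z-.044)<.005)&(abs(P[...,0]-.508)<.05)&(abs(P[...,1]+.332)<.05);w=P[m]*1000
    print(n,m.sum(),w.mean(0),(w.min(0)+w.max(0))/2,np.ptp(w,axis=0))
    if n=="top":cv2.imwrite("pics/t3.png",cv2.resize(c["img"][150:290,200:460,::-1],None,fx=3,fy=3,interpolation=2))
E
```

```text
top 474 [ 508.18791351 -330.67138387   44.65354044] [ 508.0312309  -331.18695296   44.05069537] [54.35221443 54.59821447  9.78275336]
scene 160 [ 510.85239183 -326.62226912   44.69283535] [ 509.55386434 -329.1097945    43.76324737] [53.32474332 56.64566994  9.10676315]
```

View pics/t3.png

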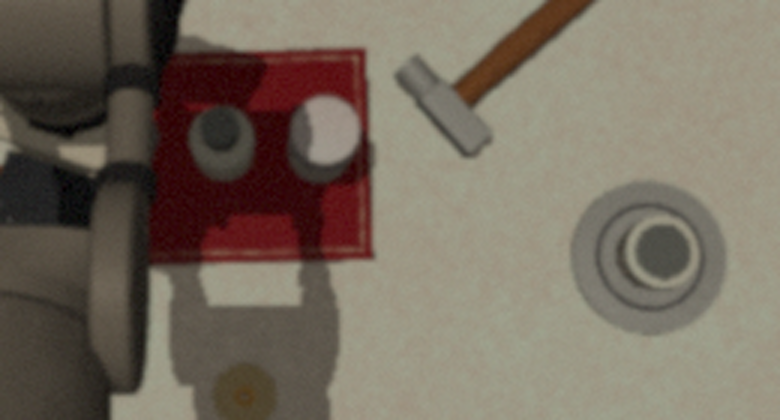

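The tub sits centred on the plate at crop (663,252), within about 1 mm of the plate centre by depth. Now I'll return the tin.

Request:
arm_command --pt "0 0 -10" --pt "0 0 -20" --pt "0 0 -20" --pt "0 0 -15" --pt "0 0 -8" --pt "0 0 -3.5" --pt "0 0 0" --pt "0 0 0" --spin '[0,0,0,0,0,0,0,0]'

```text
time: 34.85
tool_pos: [0.5904, 0.0779, 0.2566]
tool_rot: [3.14, -0.0, 1.252]
contact_force: [0.0, 0.0, 0.9]
opening: 0.0922
grip_force: 0.0
```

Request:
arm_command --pt "0 0 0" --pt "0 0 0" --pt "0 0 0" --pt "0 0 0" --pt "0 0 0" --pt "0 0 0" --pt "0 0 0" --pt "0 0 0" --spin '[0,0,0,0,0,0,0,0]' --jaw -1 --squeeze 30

```text
time: 35.65
tool_pos: [0.5902, 0.078, 0.2559]
tool_rot: [3.142, -0.0, 1.252]
contact_force: [-0.0, -0.5, 0.5]
opening: 0.0439
grip_force: 30.0
```

Request:
arm_command --pt "0 0 5" --pt "0 0 12" --pt "0 0 16" --pt "0 0 16" --pt "0 0 8" --pt "0 0 3" --pt "-1 10 0" --pt "-1.5 18 0" --pt "-2 26 0" --pt "-2 26 0" --pt "-2 26 0" --pt "-2 26 0" --pt "-2 26 0" --pt "-2 26 0" --pt "-2 26 0" --pt "-2 26 0" --pt "-1.5 18 0" --pt "-1 11 0" --pt "0 0 0" --pt "0 0 0" --spin '[0,0,0,0,0,0,0,0,0,0,0,0,0,0,0,0,0,0,0,0]'

```text
time: 37.65
tool_pos: [0.5692, 0.3425, 0.3156]
tool_rot: [-3.141, 0.001, 1.252]
contact_force: [-0.6, -0.1, -2.8]
opening: 0.0441
grip_force: 30.0
```

Request:
arm_command --pt "0 0 -10" --pt "0 0 -15" --pt "0 0 -14" --pt "0 0 -9" --pt "0 0 -4" --pt "0 0 -2" --pt "0 0 -1" --pt "0 0 0" --pt "0 0 0" --spin '[0,0,0,0,0,0,0,0,0]'

```text
time: 38.55
tool_pos: [0.5693, 0.3431, 0.2615]
tool_rot: [3.141, -0.001, 1.252]
contact_force: [0.2, -0.5, -3.9]
opening: 0.044
grip_force: 30.0
```

Request:
arm_command --pt "0 0 -0.7" --pt "0 0 -0.5" --pt "0 0 0" --pt "0 0 0" --spin '[0,0,0,0]'

```text
time: 38.95
tool_pos: [0.5692, 0.3431, 0.26]
tool_rot: [3.141, -0.0, 1.252]
contact_force: [0.1, 0.7, -2.0]
opening: 0.0439
grip_force: 30.0
```

Request:
arm_command --pt "0 0 -0.4" --pt "0 0 0" --pt "0 0 0" --spin '[0,0,0]'

```text
time: 39.25
tool_pos: [0.5692, 0.3431, 0.2599]
tool_rot: [3.141, -0.001, 1.252]
contact_force: [-0.8, -1.3, 2.2]
opening: 0.0439
grip_force: 30.0
```

Request:
arm_command --pt "0 0 0" --pt "0 0 0" --pt "0 0 0" --pt "0 0 0" --pt "0 0 0" --pt "0 0 0" --pt "0 0 10" --pt "0 0 25" --pt "0 0 25" --pt "0 0 13" --pt "0 0 0" --spin '[0,0,0,0,0,0,0,0,0,0,0]' --jaw 1

```text
time: 40.35
tool_pos: [0.5695, 0.3432, 0.3351]
tool_rot: [3.138, -0.003, 1.252]
contact_force: [0.3, 0.6, 0.6]
opening: 0.0918
grip_force: 0.0
```

Request:
arm_command --pt "1 -15 0" --pt "2 -30 0" --pt "2 -40 0" --pt "3 -40 0" --pt "3 -40 0" --pt "2 -40 0" --pt "2 -40 0" --pt "2 -40 0" --pt "2 -30 0" --pt "2 -20 0" --pt "0 -8 0" --pt "0 0 0" --pt "0 0 -10" --pt "0 0 -20" --pt "0 0 -20" --pt "0 0 -10" --pt "0 0 -4" --pt "0 0 0" --pt "0 0 0" --spin '[0,0,0,0,0,0,0,0,0,0,0,0,0,0,0,0,0,0,0]'

```text
time: 42.25
tool_pos: [0.5904, 0.0003, 0.269]
tool_rot: [3.14, -0.0, 1.253]
contact_force: [0.0, -0.1, -0.3]
opening: 0.0921
grip_force: 0.0
```

Request:
arm_command --pt "0 0 0" --pt "0 0 0" --pt "0 0 0" --pt "0 0 0" --pt "0 0 0" --pt "0 0 0" --pt "0 0 0" --pt "0 0 0" --pt "0 0 0" --pt "0 0 0" --spin '[0,0,0,0,0,0,0,0,0,0]' --jaw -1 --squeeze 30

```text
time: 43.25
tool_pos: [0.5902, 0.0, 0.2683]
tool_rot: [3.142, 0.0, 1.252]
contact_force: [0.2, 0.3, 0.2]
opening: 0.0272
grip_force: 30.0
```

Request:
arm_command --pt "0 0 5" --pt "0 0 12" --pt "0 0 16" --pt "0 0 16" --pt "0 0 8" --pt "0 0 3" --pt "-3 9 0" --pt "-6 18 0" --pt "-9 27 0" --pt "-9 27 0" --pt "-9 27 0" --pt "-9 27 0" --pt "-9 27 0" --pt "-9 27 0" --pt "-9 27 0" --pt "-9 27 0" --pt "-9 27 0" --pt "-6 18 0" --pt "-3 9.2 0" --pt "0 0 0" --spin '[0,0,0,0,0,0,0,0,0,0,0,0,0,0,0,0,0,0,0,0]'

```text
time: 45.25
tool_pos: [0.4899, 0.2987, 0.3278]
tool_rot: [-3.141, 0.001, 1.255]
contact_force: [0.7, 0.3, -1.8]
opening: 0.0275
grip_force: 30.0
```

Request:
arm_command --pt "0 0 -10" --pt "0 0 -15" --pt "0 0 -14" --pt "0 0 -9" --pt "0 0 -4" --pt "0 0 -2" --pt "0 0 -1" --pt "0 0 0" --pt "0 0 0" --spin '[0,0,0,0,0,0,0,0,0]'

```text
time: 46.15
tool_pos: [0.4912, 0.2973, 0.2738]
tool_rot: [3.141, -0.001, 1.252]
contact_force: [-0.4, 0.0, -2.0]
opening: 0.0275
grip_force: 30.0
```

Request:
arm_command --pt "0 0 -0.7" --pt "0 0 -0.5" --pt "0 0 -0.3" --pt "0 0 0" --pt "0 0 0" --spin '[0,0,0,0,0]'

```text
time: 46.65
tool_pos: [0.4912, 0.2973, 0.2723]
tool_rot: [3.141, -0.0, 1.252]
contact_force: [-1.3, -0.8, 3.5]
opening: 0.0274
grip_force: 30.0
```

Request:
arm_command --pt "0 0 0" --pt "0 0 0" --pt "0 0 0" --pt "0 0 0" --pt "0 0 0" --pt "0 0 0" --pt "0 0 0" --pt "0 0 10" --pt "0 0 25" --pt "0 0 20" --pt "0 0 5" --pt "0 0 0" --spin '[0,0,0,0,0,0,0,0,0,0,0,0]' --jaw 1

```text
time: 47.85
tool_pos: [0.4912, 0.2973, 0.3328]
tool_rot: [3.14, -0.001, 1.252]
contact_force: [-0.1, 0.4, -0.5]
opening: 0.0913
grip_force: 0.0
```

Request:
arm_command --pt "4 -16 0" --pt "11 -40 0" --pt "11 -40 0" --pt "11 -40 0" --pt "11 -40 0" --pt "11 -40 0" --pt "11 -40 0" --pt "11 -40 0" --pt "11 -40 0" --pt "5 -26 0" --pt "1.7 -10 0" --pt "0 0 0" --pt "0 0 -15" --pt "0 0 -25" --pt "0 0 -20" --pt "0 0 -14" --pt "0 0 -6" --pt "0 0 0" --pt "0 0 0" --spin '[0,0,0,0,0,0,0,0,0,0,0,0,0,0,0,0,0,0,0]'

```text
time: 49.75
tool_pos: [0.59, -0.0742, 0.2525]
tool_rot: [3.141, -0.0, 1.253]
contact_force: [-0.1, 0.0, -0.3]
opening: 0.0916
grip_force: 0.0
```

Request:
arm_command --pt "0 0 0" --pt "0 0 0" --pt "0 0 0" --pt "0 0 0" --pt "0 0 0" --pt "0 0 0" --pt "0 0 0" --pt "0 0 0" --spin '[0,0,0,0,0,0,0,0]' --jaw -1 --squeeze 30

```text
time: 50.55
tool_pos: [0.5899, -0.0748, 0.2519]
tool_rot: [3.141, 0.0, 1.252]
contact_force: [-0.2, 0.9, 0.6]
opening: 0.0497
grip_force: 30.0
```

Request:
arm_command --pt "0 0 5" --pt "0 0 12" --pt "0 0 16" --pt "0 0 12" --pt "0 0 5" --pt "-2 11 0" --pt "-3 19 0" --pt "-4.3 24 0" --pt "-4.3 24 0" --pt "-4.3 24 0" --pt "-4.3 24 0" --pt "-4.3 24 0" --pt "-4.3 24 0" --pt "-4.3 24 0" --pt "-4.3 24 0" --pt "-4.3 24 0" --pt "-4.3 24 0" --pt "-3 19 0" --pt "-2 10.4 0" --pt "0 0 0" --spin '[0,0,0,0,0,0,0,0,0,0,0,0,0,0,0,0,0,0,0,0]'

```text
time: 52.55
tool_pos: [0.5361, 0.226, 0.3013]
tool_rot: [-3.141, 0.0, 1.254]
contact_force: [-0.3, -0.0, -2.2]
opening: 0.0492
grip_force: 30.0
```

Request:
arm_command --pt "0 0 0" --pt "0 0 -10" --pt "0 0 -14" --pt "0 0 -11" --pt "0 0 -6" --pt "0 0 -3" --pt "0 0 -1" --pt "0 0 0" --pt "0 0 0" --spin '[0,0,0,0,0,0,0,0,0]'

```text
time: 53.45
tool_pos: [0.537, 0.2247, 0.2573]
tool_rot: [3.141, -0.001, 1.252]
contact_force: [-0.7, 0.2, -1.7]
opening: 0.0497
grip_force: 30.0
```

Request:
arm_command --pt "0 0 -0.7" --pt "0 0 -0.5" --pt "0 0 0" --pt "0 0 0" --spin '[0,0,0,0]'

```text
time: 53.85
tool_pos: [0.5369, 0.2247, 0.2559]
tool_rot: [3.141, -0.0, 1.252]
contact_force: [0.3, 0.4, -1.4]
opening: 0.0494
grip_force: 30.0
```

Request:
arm_command --pt "0 0 -0.4" --pt "0 0 0" --pt "0 0 0" --spin '[0,0,0]'

```text
time: 54.15
tool_pos: [0.5369, 0.2247, 0.2558]
tool_rot: [3.141, -0.001, 1.252]
contact_force: [-0.4, -0.1, 5.5]
opening: 0.0492
grip_force: 30.0
```

Request:
arm_command --pt "0 0 0" --pt "0 0 0" --pt "0 0 0" --pt "0 0 0" --pt "0 0 0" --pt "0 0 0" --pt "0 0 10" --pt "0 0 25" --pt "0 0 30" --pt "0 0 30" --pt "0 0 15" --pt "-10 -25 0" --pt "-10 -30 0" --pt "-10 -30 0" --pt "-10 -30 0" --pt "-10 -30 0" --pt "-10 -30 0" --pt "-10 -20 0" --pt "0 0 0" --pt "0 0 0" --spin '[0,0,0,0,0,0,0,0,0,0,0,0,0,0,0,0,0,0,0,0]' --jaw 1

```text
time: 56.15
tool_pos: [0.467, 0.0296, 0.366]
tool_rot: [3.14, -0.001, 1.251]
contact_force: [0.9, 0.9, -0.7]
opening: 0.0915
grip_force: 0.0
```

```bash
python3 - <<'E'
from cell import *
from h import *
for n in("top","scene"):
    c=read_camera(n);P=pts(c);z=P[...,2];cv2.imwrite(f"pics/{n}9.png",c["img"][:,:,::-1])
    for nm,h,x,y,r in(("can",.116,.537,.224,.04),("tin",.122,.569,.343,.04),("bot",.128,.491,.297,.03),("tub",.044,.508,-.332,.05)):
        w=P[(abs(z-h)<.003)&(np.hypot(P[...,0]-x,P[...,1]-y)<r)]*1000
        if len(w):
            R=cv2.minAreaRect(w[:,:2].astype(np.float32));print(n,nm,len(w),(w.min(0)+w.max(0))[:2]/2,w.mean(0),R[1:])
E
```

```text
top can 384 [536.74491892 223.46015572] [536.86899806 223.58516742 115.89124021] ((48.168739318847656, 47.73072814941406), 89.93817138671875)
top tin 371 [568.23368729 341.80313593] [568.59466858 342.2348798  121.85886108] ((44.513916015625, 43.11897659301758), 71.93395233154297)
top bot 124 [490.86337197 297.41437918] [490.82945992 296.47487033 127.66970999] ((26.661365509033203, 25.908626556396484), 65.7168197631836)
top tub 409 [ 509.10553086 -331.45781258] [ 508.65083874 -331.58894019   44.43853955] ((52.831356048583984, 54.242149353027344), 3.2779815196990967)
scene can 325 [536.65510541 224.17346072] [538.52916762 225.61779618 116.92635908] ((48.55183410644531, 46.993648529052734), 43.62538528442383)
scene tin 442 [569.85768603 343.50368535] [571.34114936 344.59015874 123.1177285 ] ((43.948341369628906, 44.59992980957031), 73.29356384277344)
scene bot 123 [490.65868708 297.58731607] [492.89809639 298.37266691 128.90226435] ((27.42365074157715, 25.38739013671875), 38.16273880004883)
scene tub 133 [ 509.65900112 -329.53917237] [ 510.76870174 -327.74237033   44.83090037] ((55.15563201904297, 52.137542724609375), 22.238134384155273)
```

View pics/scene9.png

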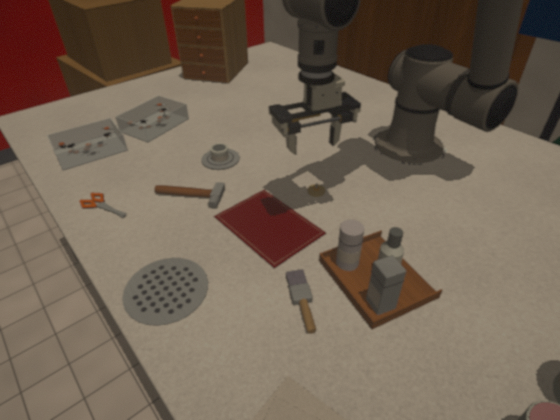

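All three containers are back on the caddy around scene (375,260). Their measured tops match the start to under 1 mm. The tub is centred on the plate at (220,156), the mat is empty, and the bystanders haven't moved.

```bash
python3 -c "
from cell import *
print(hand_in())"
```

```text
the job is handed in; nothing more can be done
None
```

The job is done and handed in at about 56 s of the 144 s allowed: the tub is centred on the steel plate, and the canister, tin and bottle are upright within about 1 mm of their starting spots. The brush, hammer and wheel were not touched.

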